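Stack a tea gift set in the banding nest

TASK

Stack the gift set squarely in the wooden nest so that it is ready for banding: the tea tin at the bottom with its yellow cap up, the cork spacer flat on it, and the round coaster on top, glazed side up. The tin is lying on its side, so first stand it upright on the table and let go of it, then take it again from above. Set each part down in the nest gently instead of dropping it, one after the other in that order, and leave the cups and the jar where they are.

Things in the scene. Friction and masses are not known exactly. Their poses are not given: they have to be found in the camera images.
- nest: wooden nest fixed to the table: 96 x 96 x 8 mm base with four L-shaped corner guides around a 64 x 64 mm pocket, square to its x and y axes. Guides straight to 74 mm above the table, then flared outward, tops at 84 mm, within 45 mm of the axis in x and y. The middle 42 mm of all four sides is open for fingers. Origin: on the pocket's axis at table level, z up; pocket floor 8 mm higher.
- tin: square dark green tea tin with a white band: body 60 x 60 mm, 50 mm tall, plus a round flat yellow cap on top, 50 mm across, 4 mm high (54 mm in all); about 0.2 kg. Origin: centre of its underside; z points to the cap. It starts lying on a flat side: z level, origin 30 mm above the table.
- spacer: square cork spacer, 60 x 60 mm and 8 mm thick, light, lying flat. Origin: its centre (mid-thickness); x and y along its sides; z up at the start. Either face may be up.
- coaster: round coaster, 60 mm across and 12 mm thick, teal glazed face with a white ring on top, terracotta below; lying glazed side up. Origin: its centre (mid-thickness); z points out of the glazed face.
- cup_1: teal open cup, 68 mm across at the rim, 85 mm high, standing; origin at the centre of its underside. Leave alone.
- cup_2: green open cup, same size and origin. Leave alone.
- cup_3: green open cup, same size and origin. Leave alone.
- jar: clear jar with a yellow cap, 70 mm across, 100 mm high, standing; origin at the centre of its underside. Leave alone.
Mind the look-alikes: they are no part of the job. Leave any blue look-alike of the nest alone.

How it is judged:
On the way, in this order (a step that is already met when the one before it is completed fails the run):
1. the tin stands upright on the table, cap up, let go of (angle between tin's own z axis and vertical below 0.06 rad and height (world z) of tin below 0.004 m and horizontal distance between tin and nest above 0.06 m and contact force between tin and the fingers below 0.1 N), for 0.2 s.
2. the tin stands squarely on the pocket floor, cap up, let go of (z of tin in the frame of nest between 0.005 and 0.011 m and horizontal distance between tin and nest below 0.005 m and angle between tin's own z axis and vertical below 0.06 rad and contact force between tin and the fingers below 0.1 N), for 0.2 s.
3. the spacer lies flat on the tin inside the pocket, let go of (z of tin in the frame of nest between 0.005 and 0.011 m and horizontal distance between each of tin, spacer and nest below 0.005 m and angle between tin's own z axis and vertical below 0.06 rad and z of spacer in the frame of nest between 0.063 and 0.069 m and angle between the z axis of spacer and the z axis of nest, either way round below 0.06 rad and contact force between spacer and the fingers below 0.1 N), for 0.2 s.
4. the coaster lies flat on the spacer inside the pocket, glazed side up, let go of (z of tin in the frame of nest between 0.005 and 0.011 m and horizontal distance between each of tin, spacer, coaster and nest below 0.005 m and angle between each of tin, coaster's own z axis and vertical below 0.06 rad and z of spacer in the frame of nest between 0.063 and 0.069 m and angle between the z axis of spacer and the z axis of nest, either way round below 0.06 rad and z of coaster in the frame of nest between 0.073 and 0.079 m and contact force between coaster and the fingers below 0.1 N), for 0.2 s.
At the end, for the whole second after the job is handed in: Tin upright on the pocket floor (cap up), spacer flat on the tin, coaster flat on the spacer with its glazed face up: each within 5 mm of the pocket's axis, within 3 mm of its proper height and within 0.06 rad of level; all at rest and let go of (z of tin in the frame of nest between 0.005 and 0.011 m and horizontal distance between each of tin, spacer, coaster and nest below 0.005 m and angle between each of tin, coaster's own z axis and vertical below 0.06 rad and z of spacer in the frame of nest between 0.063 and 0.069 m and angle between the z axis of spacer and the z axis of nest, either way round below 0.06 rad and z of coaster in the frame of nest between 0.073 and 0.079 m and linear speed of each of tin, spacer, coaster below 0.02 m/s); the robot touches nothing.
It fails at once if a cup or the jar is shifted by more than 30 mm (distance of any of cup_1, cup_2, cup_3, jar from where it was at the start of the episode above 0.03 m).
It fails at once if a part is dropped into the nest: it moves faster than 0.6 m/s within 30 mm of the pocket's axis, less than 110 mm above the table ((horizontal distance between tin and nest below 0.03 m and height (world z) of tin below 0.11 m and linear speed of tin above 0.6 m/s) or (horizontal distance between spacer and nest below 0.03 m and height (world z) of spacer below 0.11 m and linear speed of spacer above 0.6 m/s) or (horizontal distance between coaster and nest below 0.03 m and height (world z) of coaster below 0.11 m and linear speed of coaster above 0.6 m/s)).
It also fails if it takes over 72 s, if anything falls off the work surface, if the arm or the gripper's body presses on something with over 40 N, if the wrist force passes 120 N, or if a joint passes its speed limit or range.

ROBOT

A 6-joint arm with a two-finger parallel gripper is mounted at the origin on the work surface. World frame = base frame: x ahead of the robot, y to its left, z up, the work surface at z = 0. Lengths are in m, angles in rad, forces in N, time in s.
With the tool pointing down it reaches from about 0.35 to 0.775 m from the base axis. Payload 7.3 kg.
Tool frame: the origin (TCP) lies at the very end of the fingers, on their centre line; the grasp point (between the pads) lies 19 mm behind it; z points along the fingers, y is the line along which they close (so a half turn about z gives the same grasp; the last joint's range is limited). The gripper opens to 92 mm and grips with 3 to 60 N. Pads are 19 mm wide; open, the fingers measure 130 mm over their backs; the gripper's body (75 mm by 190 mm) begins 47 mm behind the grasp point.
Start: joints at [1.138, 0.342, 1.524, -0, 1.275, -0.146], TCP at [0.148, 0.504, 0.227] pointing down, gripper open.
Joint ranges: [-2.53, 2.53], [-0.77, 2.02], [0.04, 2.7], [-1, 4.14], [0.28, 2.66], [-3.11, 3.11]. Speed limits (rad/s): [2.57, 2.57, 3.14, 3.14, 3.14, 3.14].

INTERFACE

Orientations are given as [roll, pitch, yaw] about the fixed x, y, z axes, in that order (R = Rz(yaw) Ry(pitch) Rx(roll)).
In Python, from workcell import status, vision, job, finder gives the robot as it stands.
- The arm moves only by the shell command python3 -m pendant 'ROWS' [FORCE]. ROWS is JSON, a list that holds one entry, the list of rows, each a list of 7 numbers: the turn, a rotation vector about the tool's x, y, z in degrees, then the shift along the tool's x, y, z in mm, then the finger opening in mm, from 0 to 91.8. A call has 1 to 8 rows; each row is the pose to reach, as a shift and turn from the pose commanded when the call began, along the tool's axes at that moment; what a row does not reach only later rows make up. A row lasts 1/8 s, in which the tool goes at most 62.5 mm and 10.7 degrees, less where a joint would pass 70% of its speed; a pose out of reach is approached as far as the arm can. A call with a gripper value outside its range is refused whole. The fingers move at their own pace and stop on an object; FORCE is the grip in N (left out, the last holds). Time passes only in rows, so rows that repeat a pose let the fingers close. It gives the time, the measured TCP pose, the force, the opening and the grip force at its end, in the units of the state.
- status.sense(): the state, without advancing time (a new reading comes with each control period).
- vision.capture(name): name is "side" or "top"; returns a dict with "frame" (400x640x3 uint8, red, green, blue), "intrinsics" (3x3 intrinsics, pixels), "world_from_camera" (4x4, takes a point from camera to world coordinates). Camera axes: x right, y down, z forward; pixel columns grow to the right and rows downward; lengths in m; the calibration is good to about 2 mm. A picture is of the moment at which its call begins. There is no depth.
- job.finish_job(): hands the job in; it is judged then, once.
Trained networks look in the newest picture that a camera, given by its name, has taken for a name from the list of things; names that differ only in an ending like _2 or _b are one class to them, and where a whole thing is asked for, a point or a joint stands for the part that bears it (a point fixed in the world has none). Each returns a list of dicts, best first, with "confidence" (0 to 1); they miss things now and then, are a little off and sometimes report something else, mostly with a low value. They report only what shows in the picture. A call takes as long as a camera call. They do not tell look-alikes from the thing itself.
- finder.silhouettes(camera, label): "mask" (400x640 bool, what is visible of it) and "box" ([left, top, right, bottom] as shares, 0 to 1, of the picture: columns of its width, rows of its height, round what is visible of it).
- finder.spot_point(camera, label): "location" ([column, row] as shares, 0 to 1, of the picture: columns of its width, rows of its height: a listed point, or the origin of a listed thing).
The state is a dict: "t": time; "joint_positions": joint angles; "qd": joint speeds; "effort": joint torques, N m; "tcp_pos": TCP position; "orientation": TCP orientation; "force": force on the tool from outside, world axes, zero at the start; "ft_torque": the same for the moment, N m; "width": finger opening in m; "grip_force": force on a finger pad.
Only numpy, scipy, OpenCV 4.12 (cv2) and the standard library are available. Lean on these libraries where they do the work, as an engineer would, in place of code of your own. Each camera call takes 0.05 s, during which the arm holds its last target. There are 200 camera calls.

## Working session

There is one attempt and no reset: what is moved stays moved. The work goes in short steps, Python scripts to look and compute and a shell command to move; the robot and the scene stay as the last step left them, time stands still between calls to the robot, and variables do not carry over. Pictures are saved under pics/ and viewed, at most 10 in all, crops included, and the job is handed in when it is done.

```bash
ls; mkdir -p pics; cat > h.py <<'E'
import numpy as np, cv2
from workcell import status, vision, job, finder
def cap(n):
    c=vision.capture(n); return c
def ray(c,uv):
    K=np.array(c["intrinsics"]);T=np.array(c["world_from_camera"])
    d=T[:3,:3]@np.linalg.inv(K)@np.array([uv[0],uv[1],1.]); return T[:3,3],d
def atz(c,uv,z):
    o,d=ray(c,uv); return o+d*(z-o[2])/d[2]
def proj(c,p):
    K=np.array(c["intrinsics"]);T=np.linalg.inv(np.array(c["world_from_camera"]))
    q=K@(T[:3,:3]@np.asarray(p)+T[:3,3]); return q[:2]/q[2]
E
python3 - <<'E'
from h import *
for n in ("top","side"):
    c=cap(n); cv2.imwrite(f"pics/{n}0.png",c["frame"][:,:,::-1]); print(n,np.round(c["world_from_camera"],3).tolist(),np.round(c["intrinsics"],1).tolist())
    for l in ("nest","tin","spacer","coaster","cup_1","cup_2","jar"):
        for d in finder.spot_point(n,l):
            uv=np.array(d["location"])*[640,400]; print(l,round(d["confidence"],2),uv.round(),atz(c,uv,{"tin":.03,"coaster":.006,"spacer":.004}.get(l,0)).round(3)[:2])
print(status.sense())
E
```

```text
pics
top [[0.017, -0.991, 0.133, 0.425], [-1.0, -0.019, -0.013, 0.06], [0.015, -0.133, -0.991, 1.226], [0.0, 0.0, 0.0, 1.0]] [[384.8, 0.0, 322.1], [0.0, 384.8, 202.0], [0.0, 0.0, 1.0]]
nest 0.91 [298. 194.] [0.616 0.124]
nest 0.77 [365. 152.] [ 0.758 -0.093]
nest 0.57 [346. 197.] [ 0.609 -0.032]
tin 0.66 [440. 226.] [ 0.517 -0.326]
spacer 0.59 [248. 236.] [0.475 0.278]
spacer 0.56 [252. 188.] [0.63 0.27]
coaster 0.78 [244. 236.] [0.477 0.288]
cup_1 0.85 [328. 254.] [0.425 0.022]
cup_1 0.7 [408. 156.] [ 0.748 -0.233]
cup_1 0.59 [303. 148.] [0.765 0.109]
cup_2 0.85 [328. 254.] [0.425 0.022]
cup_2 0.7 [408. 156.] [ 0.748 -0.233]
cup_2 0.59 [303. 148.] [0.765 0.109]
jar 0.89 [191. 215.] [0.542 0.462]
side [[0.997, -0.054, 0.063, 0.532], [-0.082, -0.738, 0.67, -0.646], [0.01, -0.673, -0.74, 0.836], [0.0, 0.0, 0.0, 1.0]] [[446.8, 0.0, 328.2], [0.0, 446.8, 189.9], [0.0, 0.0, 1.0]]
nest 0.79 [400. 251.] [ 0.75  -0.086]
nest 0.69 [331. 235.] [ 0.598 -0.03 ]
nest 0.59 [333. 183.] [0.618 0.134]
tin 0.59 [304. 355.] [ 0.522 -0.318]
spacer 0.81 [334. 146.] [0.633 0.271]
spacer 0.45 [274. 145.] [0
[... 323 characters left out ...]
.77 [294. 107.] [0.526 0.455]
{'t': 0.8, 'joint_positions': array([ 1.13801500e+00,  3.41948040e-01,  1.52413336e+00,  3.57605840e-06,
        1.27539824e+00, -1.45967969e-01]), 'qd': array([ 0.0003781 ,  0.0002325 , -0.00072557,  0.00136241,  0.00028828,
        0.00052405]), 'effort': array([ 9.69697248e-04, -4.31082308e+01, -2.44474500e+01,  7.20365695e-02,
        4.83203656e-02, -3.95236407e-05]), 'tcp_pos': array([0.14848412, 0.50356877, 0.22675583]), 'orientation': array([3.14148034e+00, 1.30529011e-05, 2.85477825e+00]), 'force': array([ 0.18461905, -0.68664089, -0.33253103]), 'ft_torque': array([ 0.03335742,  0.0195686 , -0.06289124]), 'grip_force': 0.0, 'width': 0.09177236859515281}
```

View pics/top0.png

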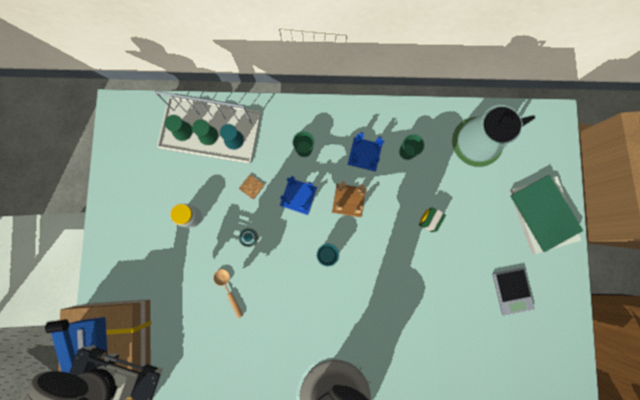

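View pics/side0.png

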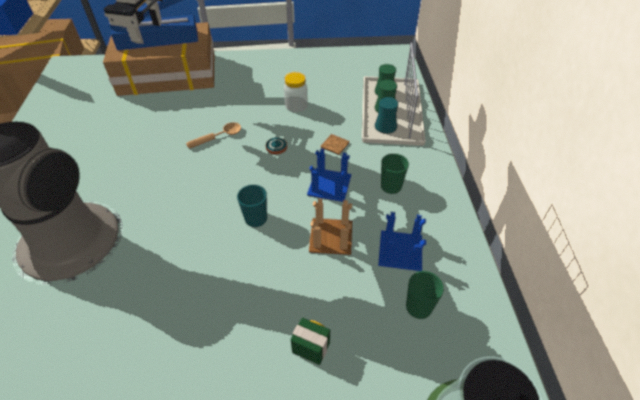

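Top view: wooden nest at (349,199), blue look-alikes at (298,194) and (365,152), tin at (432,219), spacer at (252,187), coaster at (248,237). In the side view the wooden nest is at (331,237). It fits "wooden" and the blue ones do not. The montage below confirms it.

```bash
python3 - <<'E'
from h import *
t=cv2.imread("pics/top0.png");s=cv2.imread("pics/side0.png")
def cr(i,u,v,r=25): return cv2.resize(i[v-r:v+r,u-r:u+r],(200,200),interpolation=cv2.INTER_CUBIC)
a=np.hstack([cr(t,349,199),cr(t,432,219),cr(t,252,187),cr(t,248,237)])
b=np.hstack([cr(s,331,230,40),cr(s,311,340),cr(s,335,146),cr(s,277,146)])
cv2.imwrite("pics/m.png",np.vstack([a,b]))
E
```

```text
(no output)
```

View pics/m.png

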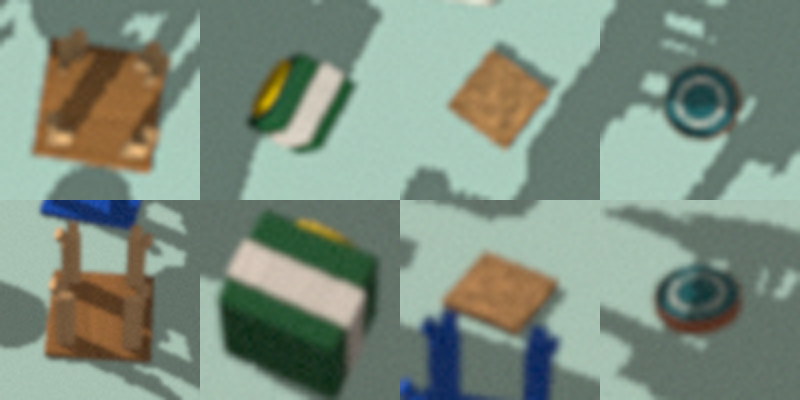

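The montage confirms it: the wooden nest is plain brown, the tin's cap points left and up in the top view, the cork is flat, and the coaster is glazed side up. Next I fit poses to the silhouettes from both cameras.

```bash
cat > fit.py <<'E'
from h import *
from scipy.optimize import minimize
from scipy.spatial.transform import Rotation as Rn
def box(x0,x1,y0,y1,z0,z1): return np.array([[x,y,z] for x in(x0,x1) for y in(y0,y1) for z in(z0,z1)],float)
def cyl(r,z0,z1): a=np.linspace(0,2*np.pi,40,endpoint=False); return np.array([[r*np.cos(t),r*np.sin(t),z] for t in a for z in(z0,z1)])
def posts():
    o=[box(-48,48,-48,48,0,8)]
    for sx in(1,-1):
        for sy in(1,-1):
            for b in(box(32,36,21,36,8,74),box(21,36,32,36,8,74)): o.append(b*[sx,sy,1])
            for b in(np.vstack([box(32,36,21,36,74,74),box(41,45,21,45,84,84)]),np.vstack([box(21,36,32,36,74,74),box(21,45,41,45,84,84)])): o.append(b*[sx,sy,1])
    return o
LAY=np.array([[0,0,1],[0,1,0],[-1,0,0]],float) # tin z -> world x, lying
P={"nest":posts(),"tin":[box(-30,30,-30,30,0,50),cyl(25,50,54)],"spacer":[box(-30,30,-30,30,-4,4)],"coaster":[cyl(30,-6,6)]}
def model(l,p,lying=False,z=None):
    Z={"nest":0,"tin":.03 if lying else 0,"spacer":.004,"coaster":.006}[l] if z is None else z
    R=Rn.from_euler("z",p[2]).as_matrix()@(LAY if lying else np.eye(3))
    return [(q/1000)@R.T+[p[0],p[1],Z] for q in P[l]]
S=4
def render(c,parts,win):
    u,v,w,h=win; m=np.zeros((h*S,w*S),np.uint8)
    for q in parts:
        uv=np.array([proj(c,x) for x in q]); uv=(uv-[u,v]+.5)*S-.5
        cv2.fillConvexPoly(m,cv2.convexHull(np.round(uv*16).astype(np.int32)),255,shift=4)
    return cv2.resize(m,(w,h),interpolation=cv2.INTER_AREA)/255.
def fit(l,p0,lying=False,z=None,cams=("top","side"),fixyaw=None,cs=None):
    obs=[]
    for n in cams:
        c=cap(n); uv0=proj(c,[p0[0],p0[1],.02]); best=None
        for d in finder.silhouettes(n,l):
            ys,xs=np.nonzero(d["mask"]); 
            if len(xs)==0: continue
            e=np.hypot(xs.mean()-uv0[0],ys.mean()-uv0[1])
            if e<20 and (best is None or e<best[0]): best=(e,d["mask"],d["confidence"])
        if best is None: print(n,l,"none"); continue
        win=(int(uv0[0])-45,int(uv0[1])-45,90,90)
        m=best[1].astype(np.uint8); m=m[max(0,win[1]):win[1]+90,win[0]:win[0]+90]
        m=np.vstack([m,np.zeros((90-m.shape[0],90),np.uint8)]) 
        obs.append((c,cv2.GaussianBlur(m.astype(float),(0,0),1),win,m.sum(),n))
    def cost(p,o): return ((cv2.GaussianBlur(render(o[0],model(l,p,lying,z),o[2]),(0,0),1)-o[1])**2).sum()/o[3]
    def run(os):
        rs=[]
        for dy in (0,.25,-.25):
            x0=np.array([p0[0],p0[1],p0[2]+dy])
            rs.append(minimize(lambda p:sum(cost(p,o) for o in os),x0,method="Nelder-Mead",options=dict(initial_simplex=x0+np.vstack([np.zeros(3),np.diag([.01,.01,.15])]),xatol=1e-4,fatol=1e-5)))
        return min(rs,key=lambda r:r.fun)
    for o in obs: r=run([o]); print("  ",l,o[4],r.x.round(4),round(r.fun,3))
    r=run(obs); print(l,"both",r.x.round(4),round(r.fun,3)); return r.x
E
python3 - <<'E'
from fit import *
fit("nest",[.605,-.03,0]); fit("tin",[.505,-.345,1.0],True); fit("spacer",[.632,.27,.7]); fit("coaster",[.473,.286,0])
E
```

```text
nest top [ 0.5979 -0.0392 -0.1525] 0.016
   nest side [ 0.5982 -0.0346 -0.1388] 0.033
nest both [ 0.5977 -0.0376 -0.1529] 0.068
side tin none
   tin top [ 0.5248 -0.3208  1.0258] 0.005
tin both [ 0.5248 -0.3208  1.0258] 0.005
   spacer top [0.6379 0.2702 0.9486] 0.016
   spacer side [0.6367 0.28   0.9597] 0.012
spacer both [0.6371 0.2744 0.9715] 0.131
   coaster top [0.4757 0.2752 0.3796] 0.001
   coaster side [0.474  0.2833 0.0343] 0.011
coaster both [ 0.475   0.2787 -0.0764] 0.085
```

```bash
python3 - <<'E'
from h import *
ct=cap("top");cs=cap("side")
print(ct["world_from_camera"],cs["world_from_camera"])
for c,uv in((ct,(248.5,237.3)),(cs,(276.5,145.5))): print(atz(c,uv,.006).round(4))
# colour: spacer cork
import sys
for n,c,u,v in(("top",ct,252,187),("side",cs,335,146)):
    f=c["frame"].astype(int); r=f[v-20:v+20,u-20:u+20]; m=(r[...,0]-r[...,2]>40); 
    if n=="side": m[24:]&=False
    y,x=np.nonzero(m); print(n,m.sum(),u-20+x.mean(),v-20+y.mean(),atz(c,(u-20+x.mean(),v-20+y.mean()),.006).round(4))
for d in finder.silhouettes("top","spacer")+finder.silhouettes("side","spacer"): y,x=np.nonzero(d["mask"]); print(d["confidence"],len(x),x.mean(),y.mean())
# robot base axis: where it projects
print(proj(ct,[0,0,.0]),proj(cs,[0,0,0]))
E
```

```text
[[ 0.0169822  -0.99098072  0.13292412  0.42534616]
 [-0.99974157 -0.01883894 -0.01272317  0.0603708 ]
 [ 0.01511257 -0.1326737  -0.99104455  1.22594361]
 [ 0.          0.          0.          1.        ]] [[ 0.99657899 -0.0539825   0.06257952  0.53220809]
 [-0.08203688 -0.73788885  0.6699179  -0.64576507]
 [ 0.01001289 -0.67275994 -0.73979309  0.83575587]
 [ 0.          0.          0.          1.        ]]
[0.4723 0.2747 0.006 ]
[0.474  0.2806 0.006 ]
top 331 251.21148036253777 186.40181268882176 [0.635  0.2729 0.006 ]
side 288 334.39930555555554 142.93055555555554 [0.6341 0.2798 0.006 ]
0.65 358 251.27374301675977 185.66480446927375
0.42 282 248.1595744680851 236.75531914893617
0.22 438 431.69406392694066 218.8675799086758
0.64 1731 331.02368573079144 231.2842287694974
0.61 366 334.7021857923497 143.6448087431694
[333.58012252 396.28032055] [ 68.36018591 240.12082493]
```

```bash
cat > plan.py <<'E'
from h import *
from scipy.spatial.transform import Rotation as Rn
def Rt(azy,tilt=0):
    """tool pointing down, y (closing) at azimuth azy deg; tilt deg about y: z turns toward h=azy+90deg"""
    a=np.radians(azy); t=np.radians(tilt)
    y=np.array([np.cos(a),np.sin(a),0]); h=np.array([-np.sin(a),np.cos(a),0])
    z=np.array([0,0,-1])*np.cos(t)+h*np.sin(t)
    return np.column_stack([np.cross(y,z),y,z])
def plan(pos,R,p0=None,R0=None):
    s=status.sense()
    if p0 is None: p0,R0=s["tcp_pos"],Rn.from_euler("xyz",s["orientation"]).as_matrix()
    rv=np.degrees(Rn.from_matrix(R0.T@R).as_rotvec()); d=R0.T@(np.asarray(pos)-p0)*1000
    print("rot",rv.round(2),"shift",d.round(1),"| q",np.round(s["joint_positions"],2),"t",round(s["t"],2),"w",round(s["width"]*1000,1)); return pos,R
E
python3 - <<'E'
from plan import *
a,R=plan([.45,.05,.227],Rt(-31)); 
gp=np.array([.536,-.300,.030]);h=np.array([.518,.855,0])
R2=Rt(-31.2,-25); p2=gp+.019*R2[:,2]; print(p2)
plan(p2-.12*R2[:,2],R2,a,R)
E
```

```text
rot [  0.    -0.   104.57] shift [-4.175e+02 -3.498e+02 -3.000e-01] | q [ 1.14  0.34  1.52 -0.    1.28 -0.15] t 1.8 w 91.6
[ 0.53184037 -0.30686836  0.01278015]
rot [  0.04 -25.     0.2 ] shift [-213.   254.1  105.5] | q [ 1.14  0.34  1.52 -0.    1.28 -0.15] t 1.8 w 91.6
```

```bash
R='[0,0,104.5,-417,-350,0,91.8]'; python3 -m pendant '[[[0,0,104.5,-417,-350,0,91.8],[0,0,104.5,-417,-350,0,91.8],[0,0,104.5,-417,-350,0,91.8],[0,0,104.5,-417,-350,0,91.8],[0,0,104.5,-417,-350,0,91.8],[0,0,104.5,-417,-350,0,91.8],[0,0,104.5,-417,-350,0,91.8],[0,0,104.5,-417,-350,0,91.8]]]' 20
python3 - <<'E'
from plan import *
R2=Rt(-31.2,-25); p2=np.array([.536,-.300,.030])+.019*R2[:,2]
plan(p2-.12*R2[:,2],R2)
E
```

```text
t: 2.8
tcp_pos: [0.4259, 0.085, 0.227]
orientation: [3.141, -0.001, 1.348]
force: [0.9, 1.4, -0.2]
width: 0.0917
grip_force: 0.0
rot [  4.07 -24.82  18.14] shift [-310.8  205.8  105.5] | q [0.02 0.17 1.75 0.   1.21 0.24] t 2.8 w 91.7
```

```bash
python3 - <<'E'
from plan import *
plan([.50,-.30,.20],Rt(-31.2,65))
E
```

```text
rot [-10.42  64.37  16.45] shift [-359.2  157.3   27. ] | q [0.02 0.17 1.75 0.   1.21 0.24] t 2.8 w 91.7
```

```bash
python3 -m pendant '[[[-10.4,64.4,16.5,-359,157,27,91.8],[-10.4,64.4,16.5,-359,157,27,91.8],[-10.4,64.4,16.5,-359,157,27,91.8],[-10.4,64.4,16.5,-359,157,27,91.8],[-10.4,64.4,16.5,-359,157,27,91.8],[-10.4,64.4,16.5,-359,157,27,91.8],[-10.4,64.4,16.5,-359,157,27,91.8],[-10.4,64.4,16.5,-359,157,27,91.8]]]'
python3 - <<'E'
from plan import *
R2=Rt(-31.2,-25); p2=np.array([.536,-.300,.030])+.019*R2[:,2]
plan([.5,-.3,.2],Rt(-31.2,65));plan(p2-.10*R2[:,2],R2)
E
```

```text
t: 3.8
tcp_pos: [0.5003, -0.3006, 0.1955]
orientation: [-3.125, -1.137, 1.013]
force: [-0.5, 0.7, 0.4]
width: 0.0922
grip_force: 0.0
rot [-0.22 -0.16 -0.33] shift [ 4.2 -0.5 -1.5] | q [-1.12  0.79  1.38  0.88  1.75 -0.78] t 3.8 w 92.2
rot [-4.300e-01 -9.016e+01 -8.000e-02] shift [-61.1  31.   86.9] | q [-1.12  0.79  1.38  0.88  1.75 -0.78] t 3.8 w 92.2
```

```bash
python3 -m pendant '[[[-0.4,-90.2,0,-61,31,87,91.8],[-0.4,-90.2,0,-61,31,87,91.8],[-0.4,-90.2,0,-61,31,87,91.8],[-0.4,-90.2,0,-61,31,87,91.8],[-0.4,-90.2,0,-61,31,87,91.8],[-0.4,-90.2,0,-61,31,87,91.8],[-0.4,-90.2,0,-61,31,87,91.8],[-0.4,-90.2,0,-61,31,87,91.8]]]'
python3 - <<'E'
from plan import *
R2=Rt(-31.2,-25); p2=np.array([.536,-.300,.030])+.019*R2[:,2]
plan(p2-.10*R2[:,2],R2);plan(p2,R2)
c=cap("top"); i=c["frame"][:,:,::-1]; s=cap("side")["frame"][:,:,::-1]
cv2.imwrite("pics/pre.png",np.hstack([cv2.resize(i[160:280,370:490],(400,400)),cv2.resize(s[260:400,240:380],(400,400))]))
E
```

```text
t: 4.8
tcp_pos: [0.556, -0.2667, 0.1107]
orientation: [3.131, 0.372, 1.029]
force: [-0.8, -0.5, -0.7]
width: 0.0918
grip_force: 0.0
rot [ 0.67 -3.71  0.12] shift [-1.7  0.1  8.4] | q [-0.39  0.67  1.38 -0.4   1.18  0.32] t 4.8 w 91.8
rot [ 0.67 -3.71  0.12] shift [ -8.1  -1.1 108.2] | q [-0.39  0.67  1.38 -0.4   1.18  0.32] t 4.8 w 91.8
```

View pics/pre.png

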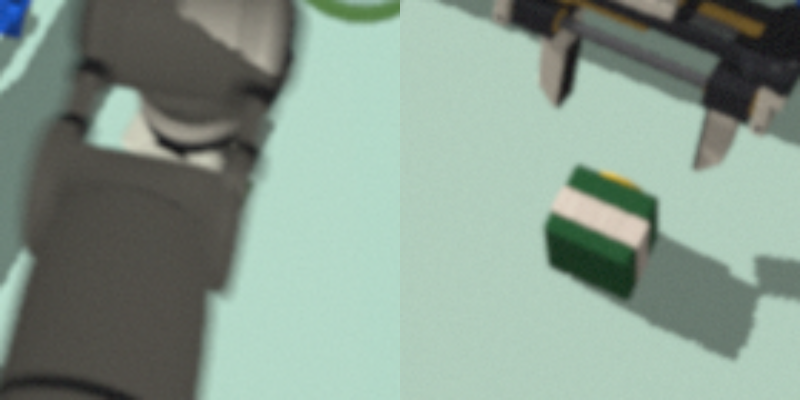

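The side crop shows the fingers straddling the lying tin, in line with its side faces. The tin is at about (600,225) in the crop. I go down and grip.

```bash
python3 -m pendant '[[[0.7,-3.7,0,-4,0,40,91.8],[0.7,-3.7,0,-6,-1,80,91.8],[0.7,-3.7,0,-8,-1,108,91.8],[0.7,-3.7,0,-8,-1,108,91.8],[0.7,-3.7,0,-8,-1,108,50],[0.7,-3.7,0,-8,-1,108,50],[0.7,-3.7,0,-8,-1,108,50],[0.7,-3.7,0,-8,-1,108,50]]]' 25
python3 - <<'E'
from plan import *
R2=Rt(-31.2,-25); p2=np.array([.536,-.300,.030])+.019*R2[:,2]
plan(p2,R2); plan(p2+[0,0,.04],Rt(-31.2,65))
E
```

```text
t: 5.9
tcp_pos: [0.5309, -0.3065, 0.0104]
orientation: [-3.134, 0.43, 1.029]
force: [-1.4, 3.2, 4.1]
width: 0.0606
grip_force: 24.7
rot [-0.38 -0.33  0.13] shift [-0.8  1.  -2.3] | q [-0.43  0.8   1.46 -0.51  1.01  0.41] t 5.9 w 60.6
rot [-0.4  89.66 -0.2 ] shift [-17.5   0.7 -38.6] | q [-0.43  0.8   1.46 -0.51  1.01  0.41] t 5.9 w 60.6
```

```bash
python3 -m pendant '[[[0,0,0,-12,0,-26,50],[0,10,0,-25,0,-55,50],[0,20,0,-25,0,-55,50],[0,30,0,-25,0,-55,50],[0,40,0,-25,0,-55,50],[0,50,0,-25,0,-55,50],[0,60,0,-25,0,-55,50],[0,70,0,-25,0,-55,50]]]'
python3 -m pendant '[[[0,10,0,0,0,0,50],[0,20,0,0,0,0,50],[0,20,0,0,0,0,50],[0,20,0,0,0,0,50]]]'
python3 - <<'E'
from plan import *
s=status.sense(); R=Rn.from_euler("xyz",s["orientation"]).as_matrix(); print(s["force"],s["grip_force"])
z=R[:,2]; print("tilt",np.degrees(np.arccos(-z[2])), "ydir",R[:,1])
plan(s["tcp_pos"]+[0,0,-.03],Rt(-31.2,65))
from fit import cap
c=cap("side")["frame"][:,:,::-1]; cv2.imwrite("pics/up.png",cv2.resize(c[240:400,220:400],(720,640))[:600])
E
```

```text
t: 6.9
tcp_pos: [0.5312, -0.3078, 0.0703]
orientation: [-3.134, -0.795, 1.019]
force: [-1.5, 0.5, -2.0]
width: 0.0603
grip_force: 24.7
t: 7.4
tcp_pos: [0.5316, -0.3069, 0.0701]
orientation: [-3.126, -1.137, 1.012]
force: [-0.1, -0.0, -2.5]
width: 0.0603
grip_force: 24.7
[-0.07329133 -0.03706705 -2.54099727] 24.662867188453674
tilt 65.12454624341483 ydir [ 0.85512276 -0.51838412 -0.00655506]
rot [-0.14 -0.12 -0.35] shift [-27.2   0.2  12.6] | q [-1.08  1.    1.33  0.89  1.62 -0.89] t 7.4 w 60.3
```

View pics/up.png

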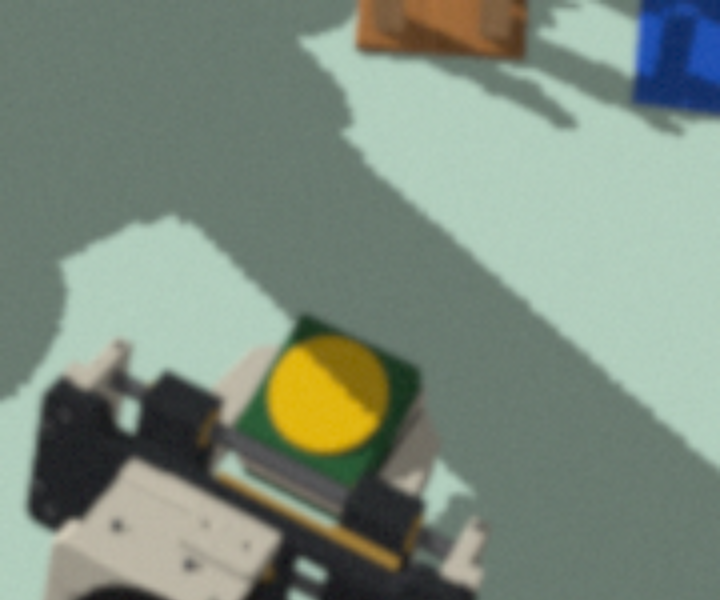

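Cap is up and the tin is upright in the gripper at about (330,410). I lower it now.

```bash
python3 -m pendant '[[[0,0,0,-18,0,8,50],[0,0,0,-36,0,17,50],[0,0,0,-40,0,19,50],[0,0,0,-42,0,19.5,50],[0,0,0,-44,0,20.5,50]]]'
python3 -m pendant '[[[0,0,0,-0.9,0,0.4,50],[0,0,0,-1.8,0,0.8,50],[0,0,0,-2.7,0,1.3,50]]]' 15
```

```text
t: 8.07
tcp_pos: [0.5312, -0.3068, 0.0216]
orientation: [-3.126, -1.14, 1.011]
force: [0.7, -0.5, -2.1]
width: 0.0602
grip_force: 24.7
t: 8.45
tcp_pos: [0.5311, -0.3066, 0.0186]
orientation: [-3.125, -1.14, 1.01]
force: [-1.0, -0.3, -2.0]
width: 0.0607
grip_force: 14.8
```

```bash
python3 -m pendant '[[[0,0,0,-0.9,0,0.4,50],[0,0,0,-1.8,0,0.8,50],[0,0,0,-1.8,0,0.8,50]]]'
python3 -m pendant '[[[0,0,0,-0.9,0,0.4,50],[0,0,0,-1.8,0,0.8,50],[0,0,0,-1.8,0,0.8,50]]]'
```

```text
t: 8.82
tcp_pos: [0.5311, -0.3064, 0.0164]
orientation: [-3.124, -1.14, 1.009]
force: [-0.3, -0.1, -1.6]
width: 0.0607
grip_force: 14.8
t: 9.2
tcp_pos: [0.531, -0.3064, 0.0144]
orientation: [-3.124, -1.14, 1.009]
force: [-0.5, -0.4, -2.7]
width: 0.0605
grip_force: 14.8
```

```bash
python3 -m pendant '[[[0,0,0,-0.9,0,0.4,50],[0,0,0,-1.8,0,0.8,50],[0,0,0,-1.8,0,0.8,50]]]'
python3 - <<'E'
from fit import *
fit("tin",[.535,-.297,1.02],z=.0)
fit("tin",[.535,-.297,1.02],z=.004)
E
```

```text
t: 9.57
tcp_pos: [0.5312, -0.3065, 0.0131]
orientation: [-3.125, -1.141, 1.01]
force: [-0.2, 0.2, 1.7]
width: 0.0606
grip_force: 14.8
   tin top [ 0.5252 -0.3296  1.0291] 0.041
   tin side [ 0.5207 -0.3191  1.0269] 0.181
tin both [ 0.5225 -0.3231  1.0328] 0.359
   tin top [ 0.5252 -0.3289  1.0635] 0.025
   tin side [ 0.5209 -0.3203  1.0146] 0.203
tin both [ 0.5228 -0.3243  1.0434] 0.324
```

```bash
python3 -m pendant '[[[0,0,0,-0.5,0,0.2,61],[0,0,0,-0.5,0,0.2,75],[0,0,0,-0.5,0,0.2,91.8],[0,0,0,-0.5,0,0.2,91.8],[0,0,0,-0.5,0,-20,91.8],[0,0,0,-0.5,0,-60,91.8],[0,0,0,-0.5,0,-110,91.8],[0,0,0,-0.5,0,-130,91.8]]]'
python3 - <<'E'
from fit import *
p=fit("tin",[.54,-.297,1.02])
from plan import *
plan([.532,-.300,.15],Rt(-31.2,0))
E
```

```text
t: 10.98
tcp_pos: [0.4683, -0.4115, 0.0679]
orientation: [-3.131, -1.138, 1.013]
force: [0.9, -0.1, 0.1]
width: 0.0919
grip_force: 0.0
   tin top [ 0.5232 -0.33    1.0609] 0.006
   tin side [ 0.5216 -0.3212  1.026 ] 0.006
tin both [ 0.5217 -0.3248  1.025 ] 0.102
rot [ -0.38 -65.37  -0.32] shift [128.1  -3.3  77.5] | q [-1.22  1.08  1.12  0.81  1.79 -0.86] t 11.18 w 91.9
```

```bash
python3 - <<'E'
from plan import *
plan([.50,-.36,.22],Rt(58.8,0))
E
```

```text
rot [ 50.57 -51.16 -79.51] shift [ 1.634e+02 -1.000e-01 -1.340e+01] | q [-1.22  1.08  1.12  0.81  1.79 -0.86] t 11.18 w 91.9
```

```bash
python3 -m pendant '[[[0,0,0,60,0,-13,91.8],[50.6,-51.2,-79.5,120,0,-13,91.8],[50.6,-51.2,-79.5,163,0,-13,91.8],[50.6,-51.2,-79.5,163,0,-13,91.8],[50.6,-51.2,-79.5,163,0,-13,91.8],[50.6,-51.2,-79.5,163,0,-13,91.8],[50.6,-51.2,-79.5,163,0,-13,91.8],[50.6,-51.2,-79.5,163,0,-13,91.8]]]'
python3 - <<'E'
from plan import *
plan([.522,-.321,.12],Rt(58.8,0))
E
```

```text
t: 12.18
tcp_pos: [0.5007, -0.3585, 0.2187]
orientation: [2.936, -0.309, 2.217]
force: [-0.6, 0.2, -0.2]
width: 0.0918
grip_force: 0.0
rot [ 14.89 -15.23 -23.32] shift [-13.7  18.5 105.2] | q [-0.86  0.68  1.03  0.23  1.72 -1.48] t 12.18 w 91.8
```

```bash
python3 -m pendant '[[[14.9,-15.2,-23.3,-4,6,30,91.8],[14.9,-15.2,-23.3,-8,12,60,91.8],[14.9,-15.2,-23.3,-13.7,18.5,105,91.8],[14.9,-15.2,-23.3,-13.7,18.5,105,91.8],[14.9,-15.2,-23.3,-13.7,18.5,105,91.8]]]'
python3 - <<'E'
from plan import *
plan([.522,-.321,.016],Rt(58.8,0))
E
```

```text
t: 12.8
tcp_pos: [0.5223, -0.3222, 0.1217]
orientation: [3.139, -0.001, 2.59]
force: [0.5, -0.3, 0.7]
width: 0.0918
grip_force: 0.0
rot [ 0.13 -0.09 -0.42] shift [  0.7   0.6 105.7] | q [-0.68  0.6   1.41  0.    1.14 -1.7 ] t 12.8 w 91.8
```

```bash
python3 -m pendant '[[[0,0,-0.4,0.7,0.6,50,91.8],[0,0,-0.4,0.7,0.6,90,91.8],[0,0,-0.4,0.7,0.6,101,91.8],[0,0,-0.4,0.7,0.6,101,91.8],[0,0,-0.4,0.7,0.6,101,50],[0,0,-0.4,0.7,0.6,101,50],[0,0,-0.4,0.7,0.6,101,50],[0,0,-0.4,0.7,0.6,101,50]]]' 20
python3 - <<'E'
from fit import *
fit("tin",[.522,-.321,1.02])
from plan import *
s=status.sense(); print(s["tcp_pos"],s["orientation"],s["grip_force"],s["width"])
E
```

```text
t: 13.8
tcp_pos: [0.5216, -0.3223, 0.0212]
orientation: [3.14, 0.0, 2.596]
force: [-1.4, -1.7, 2.8]
width: 0.0595
grip_force: 20.0
   tin top [ 0.5209 -0.3159  1.9001] 2.288
   tin side [ 0.5492 -0.3277  1.6052] 3.092
tin both [ 0.528  -0.3191  0.8133] 5.94
[ 0.52156608 -0.32229782  0.02116482] [3.14039989e+00 4.96658986e-05 2.59601767e+00] 20.00249058008194 0.05978734540590592
```

```bash
python3 - <<'E'
from plan import *
plan([.598,-.0345,.15],Rt(81.7,0))
E
```

```text
rot [ 7.000e-02  2.000e-02 -2.296e+01] shift [  84.   285.8 -128.5] | q [-0.68  0.72  1.5   0.    0.93 -1.71] t 14.0 w 59.8
```

```bash
python3 -m pendant '[[[0,0,0,0,0,-60,50],[0,0,0,0,0,-120,50],[0,0,-10,20,70,-128.5,50],[0,0,-20,40,135,-128.5,50],[0,0,-23,55,190,-128.5,50],[0,0,-23,70,240,-128.5,50],[0,0,-23,84,286,-128.5,50],[0,0,-23,84,286,-128.5,50]]]'
python3 -m pendant '[[[0,0,0,0,0,0,50],[0,0,0,0,0,0,50]]]'
python3 - <<'E'
from plan import *
plan([.598,-.0345,.11],Rt(81.7,0))
s=status.sense();t=s["tcp_pos"]
from fit import *
c=cap("side"); i=np.ascontiguousarray(c["frame"][:,:,::-1]); 
W=i[160:270,270:400].copy(); W=cv2.resize(W,None,fx=5,fy=5,interpolation=cv2.INTER_CUBIC)
def dr(q,col):
    for a in q:
        uv=np.array([proj(c,x) for x in a]); uv=((uv-[270,160]+.5)*5).astype(np.int32); cv2.polylines(W,[cv2.convexHull(uv)],True,col,1)
dr(model("nest",[.598,-.0345,-.145]),(0,0,255))
dr(model("tin",[t[0],t[1],-.145],z=t[2]-.0212),(255,0,255))
cv2.imwrite("pics/over.png",W)
E
```

```text
t: 15.0
tcp_pos: [0.5979, -0.0301, 0.1487]
orientation: [3.139, -0.002, 3.002]
force: [-0.0, -0.3, -2.9]
width: 0.0598
grip_force: 20.0
t: 15.25
tcp_pos: [0.5976, -0.0354, 0.1492]
orientation: [3.14, -0.001, 2.996]
force: [-0.6, -0.4, -2.1]
width: 0.0601
grip_force: 20.0
rot [ 0.1  -0.06 -0.06] shift [-0.3  0.9 39.2] | q [-0.19  0.54  1.42  0.    1.18 -1.61] t 15.25 w 60.1
```

View pics/over.png

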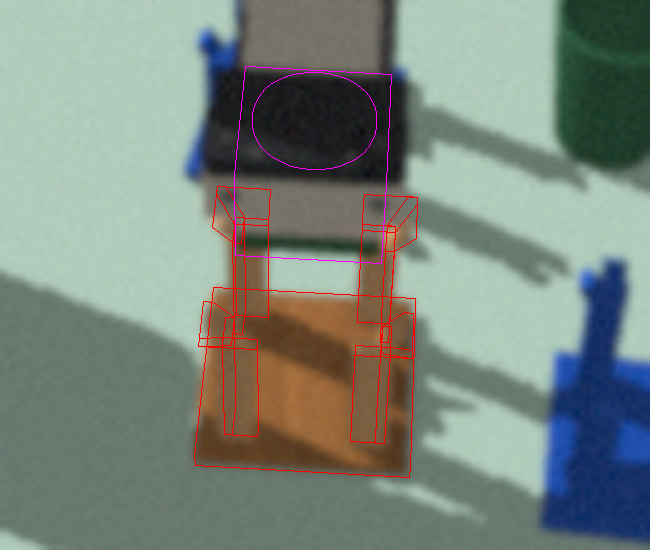

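The nest overlay (red) fits. The visible lower edge of the tin (about row 248) sits about 2 px above the prediction (row 258), so y may be off by a few mm. I lower to just above the flares and feel the rest.

```bash
python3 -m pendant '[[[0,0,0,-0.3,0,15,50],[0,0,0,-0.3,0,30,50],[0,0,0,-0.3,0,38,50],[0,0,0,-0.3,0,40,50]]]'
python3 - <<'E'
from plan import *
s=status.sense();t=s["tcp_pos"]; print(t)
from fit import *
c=cap("side"); i=np.ascontiguousarray(c["frame"][:,:,::-1]); 
W=i[180:260,290:370].copy(); W=cv2.resize(W,None,fx=7,fy=7,interpolation=cv2.INTER_CUBIC)
def dr(q,col):
    for a in q:
        uv=np.array([proj(c,x) for x in a]); uv=((uv-[290,180]+.5)*7).astype(np.int32); cv2.polylines(W,[cv2.convexHull(uv)],True,col,1)
dr(model("tin",[t[0],t[1],-.145],z=t[2]-.0212)[:1],(255,0,255))
cv2.imwrite("pics/over2.png",W)
E
```

```text
t: 15.8
tcp_pos: [0.5979, -0.034, 0.1085]
orientation: [3.14, -0.002, 2.997]
force: [-1.2, -0.4, -2.7]
width: 0.0596
grip_force: 20.0
[ 0.59787304 -0.03400148  0.10845161]
```

View pics/over2.png

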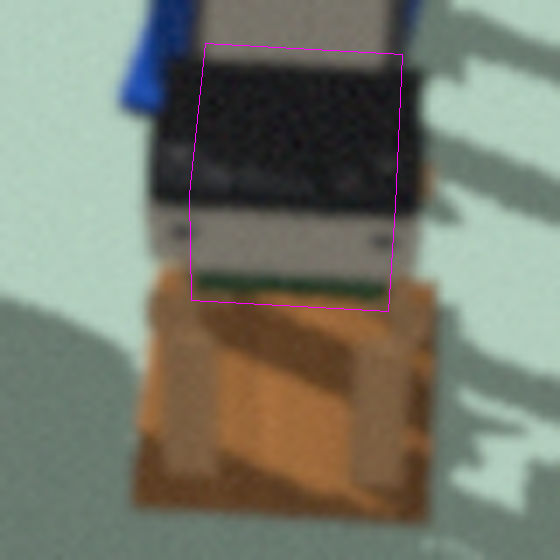

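The tin's lower edge (about row 293) is about 1.5 px above the prediction (about row 305), so I shift about 2.5 mm toward -y and lower in small steps.

```bash
python3 -m pendant '[[[0,0,0,0,-2.5,0,50],[0,0,0,0,-2.5,4,50],[0,0,0,0,-2.5,8,50],[0,0,0,0,-2.5,10,50]]]' 12
python3 -m pendant '[[[0,0,0,0,0,2,50],[0,0,0,0,0,4,50],[0,0,0,0,0,6,50]]]'
python3 -m pendant '[[[0,0,0,0,0,2,50],[0,0,0,0,0,4,50],[0,0,0,0,0,4,50]]]'
```

```text
t: 16.35
tcp_pos: [0.5978, -0.0365, 0.0992]
orientation: [3.14, -0.001, 2.997]
force: [0.5, 0.0, -2.1]
width: 0.0601
grip_force: 12.0
t: 16.73
tcp_pos: [0.598, -0.0365, 0.0934]
orientation: [3.14, -0.0, 2.997]
force: [0.2, 0.8, -3.0]
width: 0.0599
grip_force: 12.0
t: 17.1
tcp_pos: [0.5978, -0.0364, 0.0893]
orientation: [3.14, -0.001, 2.997]
force: [-0.4, -0.6, -2.2]
width: 0.0599
grip_force: 12.0
```

```bash
python3 -m pendant '[[[0,0,0,0,0,6,50],[0,0,0,0,0,12,50],[0,0,0,0,0,18,50],[0,0,0,0,0,18,50]]]'
python3 -m pendant '[[[0,0,0,0,0,8,50],[0,0,0,0,0,16,50],[0,0,0,0,0,24,50],[0,0,0,0,0,32,50],[0,0,0,0,0,36,50],[0,0,0,0,0,36,50]]]'
```

```text
t: 17.6
tcp_pos: [0.5975, -0.0364, 0.0707]
orientation: [3.14, -0.002, 2.997]
force: [-0.0, -0.2, -2.5]
width: 0.06
grip_force: 12.0
t: 18.35
tcp_pos: [0.5978, -0.0363, 0.0352]
orientation: [3.14, -0.001, 2.997]
force: [-0.2, 0.1, -2.5]
width: 0.06
grip_force: 12.0
```

```bash
python3 -m pendant '[[[0,0,0,0,0,2,50],[0,0,0,0,0,4,50],[0,0,0,0,0,5,50],[0,0,0,0,0,6,50],[0,0,0,0,0,6.5,50],[0,0,0,0,0,6.5,50]]]'
```

```text
t: 19.1
tcp_pos: [0.5979, -0.0364, 0.0292]
orientation: [3.14, -0.0, 2.997]
force: [-0.9, -0.2, -1.4]
width: 0.0597
grip_force: 12.0
```

```bash
python3 -m pendant '[[[0,0,0,0,0,0.7,50],[0,0,0,0,0,1.2,50],[0,0,0,0,0,1.2,50]]]' 
python3 -m pendant '[[[0,0,0,0,0,0,63],[0,0,0,0,0,0,75],[0,0,0,0,0,0,85],[0,0,0,0,0,0,85]]]'
```

```text
t: 19.48
tcp_pos: [0.598, -0.0364, 0.0291]
orientation: [3.14, 0.0, 2.997]
force: [-4.2, 0.6, 8.4]
width: 0.0603
grip_force: 12.0
t: 19.98
tcp_pos: [0.598, -0.0364, 0.0277]
orientation: [3.14, -0.0, 2.997]
force: [0.4, -0.2, 0.1]
width: 0.0841
grip_force: 0.0
```

```bash
python3 - <<'E'
from plan import *
plan([.598,-.036,.2],Rt(81.7,0));
plan([.636,.275,.15],Rt(-33.0,0)); plan([.636,.275,.15],Rt(56.5,0))
E
```

```text
rot [ 0.11 -0.02  0.03] shift [ 1.000e-01  7.000e-01 -1.723e+02] | q [-0.19  0.69  1.54  0.    0.92 -1.62] t 19.98 w 84.1
rot [ 5.0000e-02 -1.3000e-01  1.1473e+02] shift [   7.2  313.8 -121.7] | q [-0.19  0.69  1.54  0.    0.92 -1.62] t 19.98 w 84.1
rot [ 0.11 -0.05 25.23] shift [   7.2  313.8 -121.7] | q [-0.19  0.69  1.54  0.    0.92 -1.62] t 19.98 w 84.1
```

```bash
python3 - <<'E'
from fit import *
c=cap("top"); i=np.ascontiguousarray(c["frame"][:,:,::-1])
fit("nest",[.614,.13,-.25])
W=cv2.resize(i[80:260,170:350],None,fx=3.3,fy=3.3,interpolation=cv2.INTER_CUBIC)
def poly(pts,col): cv2.polylines(W,[cv2.convexHull(((np.array([proj(c,p) for p in pts])-[170,80]+.5)*3.3).astype(np.int32))],True,col,1)
for az,col in((-34.8,(0,0,255)),(55.2,(255,0,255))):
    a=np.radians(az);y=np.array([np.cos(a),np.sin(a),0]);x=np.array([-y[1],y[0],0])
    poly([np.array([.637,.277,.068])+s*.095*y+r*.0375*x for s in(1,-1) for r in(1,-1)],col)
poly(model("spacer",[.637,.277,.963])[0],(0,255,0)); poly(model("coaster",[.475,.280,0])[0],(0,255,0))
cv2.imwrite("pics/foot.png",W)
E
```

```text
side nest none
   nest top [ 0.6086  0.1206 -0.2982] 0.027
nest both [ 0.6086  0.1206 -0.2982] 0.027
```

View pics/foot.png

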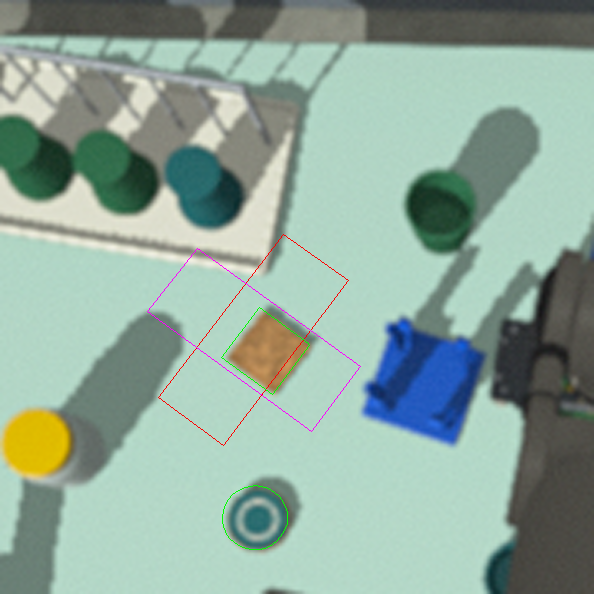

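Red footprint (closing axis about -35°/145°) clears the blue nest at (425,380). The magenta one does not, so I use red. Green outlines match the cork at (268,348) and the coaster at (257,518).

```bash
python3 -m pendant '[[[0,0,0,0,0,-50,85],[0,0,0,0,0,-110,91.8],[0,0,0,0,0,-150,91.8],[0,0,-10,2,60,-150,91.8],[0,0,-20,4,120,-150,91.8],[0,0,-30,5,180,-150,91.8],[0,0,-40,6,240,-150,91.8],[0,0,-50,7,290,-150,91.8]]]'
python3 - <<'E'
from plan import *
plan([.637,.277,.07],Rt(145.2,0))
from fit import *
fit("tin",[.598,-.036,-.145],z=.008,cams=("top","side"))
E
```

```text
t: 21.22
tcp_pos: [0.6325, 0.2538, 0.1784]
orientation: [3.14, 0.001, -2.407]
force: [-0.1, -0.2, 0.5]
width: 0.0919
grip_force: 0.0
rot [  0.08   0.09 -13.09] shift [-18.7  14.1 108.4] | q [ 0.27  0.67  1.1   0.    1.37 -2.04] t 21.23 w 91.9
   tin top [ 0.6007 -0.0408 -0.1555] 0.023
   tin side [ 0.5994 -0.0329 -0.1314] 0.129
tin both [ 0.6    -0.0376 -0.1496] 0.222
```

```bash
python3 -m pendant '[[[0,0,-10,-10,8,40,91.8],[0,0,-13.1,-18,15,80,91.8],[0,0,-13.1,-18,15,108,91.8],[0,0,-13.1,-18,15,108,91.8],[0,0,-13.1,-18,15,108,91.8]]]'
python3 - <<'E'
from plan import *
plan([.635,.276,.002],Rt(145.2,0))
E
```

```text
t: 22.05
tcp_pos: [0.6372, 0.2738, 0.0721]
orientation: [-3.141, 0.003, -2.187]
force: [-0.2, -0.1, 0.4]
width: 0.0919
grip_force: 0.0
rot [-0.02  0.18 -0.48] shift [-0.3  3.1 70.1] | q [ 0.29  0.78  1.19  0.    1.17 -2.23] t 22.05 w 91.9
```

```bash
python3 -m pendant '[[[0,0,-0.5,0,3,40,91.8],[0,0,-0.5,0,3,60,91.8],[0,0,-0.5,0,3,67,91.8],[0,0,-0.5,0,3,69,91.8],[0,0,-0.5,0,3,69,91.8]]]' 8
python3 -m pendant '[[[0,0,0,0,0,0,70],[0,0,0,0,0,0,50],[0,0,0,0,0,0,50],[0,0,0,0,0,0,50],[0,0,0,0,0,0,50]]]' 8
```

```text
t: 22.68
tcp_pos: [0.6345, 0.2767, 0.0026]
orientation: [-3.142, 0.003, -2.176]
force: [0.6, -0.1, -0.1]
width: 0.0915
grip_force: 0.0
t: 23.3
tcp_pos: [0.6338, 0.2766, 0.0016]
orientation: [3.141, 0.002, -2.176]
force: [0.4, -0.7, 1.5]
width: 0.0603
grip_force: 8.0
```

```bash
python3 -m pendant '[[[0,0,0,0,0,-50,50],[0,0,0,0,0,-110,50],[0,0,0,0,0,-150,50],[0,0,0,0,0,-150,50]]]' 
python3 - <<'E'
from plan import *
plan([.597,-.0365,.12],Rt(81.7,0))
E
```

```text
t: 23.8
tcp_pos: [0.6356, 0.2769, 0.156]
orientation: [-3.138, 0.008, -2.176]
force: [0.3, 0.5, -0.7]
width: 0.0599
grip_force: 8.0
rot [6.000e-02 5.400e-01 6.364e+01] shift [ 280.1 -146.4   34.3] | q [ 0.3   0.71  1.1   0.    1.33 -2.24] t 23.8 w 59.9
```

```bash
python3 -m pendant '[[[0,0,9,40,-20,0,50],[0,0,18,80,-40,0,50],[0,0,27,120,-62,0,50],[0,0,36,160,-83,0,50],[0,0,45,200,-104,0,50],[0,0,54,240,-125,0,50],[0,0,63.5,270,-141,0,50],[0,0,63.5,280,-146.5,20,50]]]' 
python3 -m pendant '[[[0,0,0,0,0,10,50],[0,0,0,0,0,10,50]]]' 
python3 - <<'E'
from plan import *
plan([.597,-.0365,.08],Rt(81.7,0))
s=status.sense();t=s["tcp_pos"]; print(t)
from fit import *
c=cap("side"); i=np.ascontiguousarray(c["frame"][:,:,::-1]); 
W=i[170:260,290:370].copy(); W=cv2.resize(W,None,fx=6.5,fy=6.5,interpolation=cv2.INTER_CUBIC)
def dr(q,col):
    for a in q:
        uv=np.array([proj(c,x) for x in a]); uv=((uv-[290,170]+.5)*6.5).astype(np.int32); cv2.polylines(W,[cv2.convexHull(uv)],True,col,1)
dr(model("spacer",[t[0]+.0014,t[1]+.0035,-.145],z=t[2]+.002),(255,0,255))
dr(model("tin",[.5994,-.0329,-.145],z=.008)[:1],(0,0,255))
cv2.imwrite("pics/sp.png",W)
E
```

```text
t: 24.8
tcp_pos: [0.5949, -0.0396, 0.1304]
orientation: [3.14, 0.001, 2.995]
force: [0.4, -0.5, -0.8]
width: 0.0599
grip_force: 8.0
t: 25.05
tcp_pos: [0.5941, -0.0365, 0.1193]
orientation: [3.139, -0.004, 3.0]
force: [-0.1, -0.2, 0.6]
width: 0.06
grip_force: 8.0
rot [ 0.14 -0.21  0.16] shift [-3.   0.3 39.2] | q [-0.19  0.57  1.47  0.    1.11 -1.62] t 25.05 w 60.0
[ 0.59407154 -0.03649005  0.11925404]
```

View pics/sp.png

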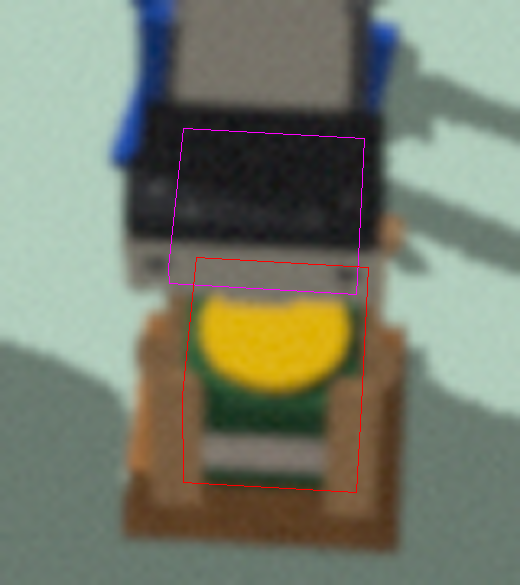

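Tin sits well in the nest with its cap at (275,330). The spacer is hidden behind the near finger, so I lower it by feel.

```bash
python3 -m pendant '[[[0,0,0,-3,0,14,50],[0,0,0,-3,0,27,50],[0,0,0,-3,0,33,50],[0,0,0,-3,0,36,50],[0,0,0,-3,0,39,50],[0,0,0,-3,0,39,50]]]' 
python3 -m pendant '[[[0,0,0,0,0,2,50],[0,0,0,0,0,4,50],[0,0,0,0,0,4,50]]]'
python3 -m pendant '[[[0,0,0,0,0,2,50],[0,0,0,0,0,4,50],[0,0,0,0,0,4,50]]]'
```

```text
t: 25.85
tcp_pos: [0.5979, -0.0376, 0.0819]
orientation: [3.14, -0.0, 2.999]
force: [0.6, -0.5, -0.4]
width: 0.0594
grip_force: 8.0
t: 26.22
tcp_pos: [0.5978, -0.0376, 0.0777]
orientation: [3.14, -0.001, 2.999]
force: [-0.4, 0.1, 0.4]
width: 0.06
grip_force: 8.0
t: 26.6
tcp_pos: [0.5978, -0.0376, 0.0736]
orientation: [3.14, -0.001, 2.999]
force: [0.7, 0.3, -0.6]
width: 0.06
grip_force: 8.0
```

```bash
python3 -m pendant '[[[0,0,0,0,0,2,50],[0,0,0,0,0,4,50],[0,0,0,0,0,6,50],[0,0,0,0,0,8,50],[0,0,0,0,0,8,50]]]'
python3 -m pendant '[[[0,0,0,0,0,0.8,50],[0,0,0,0,0,1.6,50],[0,0,0,0,0,2.2,50],[0,0,0,0,0,2.2,50]]]'
```

```text
t: 27.22
tcp_pos: [0.5978, -0.0376, 0.0656]
orientation: [3.14, -0.001, 2.999]
force: [0.3, -0.5, -0.5]
width: 0.06
grip_force: 8.0
t: 27.72
tcp_pos: [0.5979, -0.0376, 0.0636]
orientation: [3.14, -0.0, 2.999]
force: [0.6, 0.1, 0.5]
width: 0.0598
grip_force: 8.0
```

```bash
python3 -m pendant '[[[0,0,0,0,0,0.5,50],[0,0,0,0,0,0.8,50],[0,0,0,0,0,0.8,50]]]'
python3 -m pendant '[[[0,0,0,0,0,0.5,62],[0,0,0,0,0,0.5,70],[0,0,0,0,0,0.5,80],[0,0,0,0,0,0.5,80],[0,0,0,0,0,-40,91.8],[0,0,0,0,0,-90,91.8],[0,0,0,0,0,-100,91.8],[0,0,0,0,0,-100,91.8]]]'
python3 - <<'E'
from plan import *
plan([.473,.2795,.15],Rt(81.7,0))
E
```

```text
t: 28.1
tcp_pos: [0.598, -0.0376, 0.0635]
orientation: [3.14, 0.0, 2.999]
force: [-2.5, -0.3, 4.7]
width: 0.0596
grip_force: 8.0
t: 29.1
tcp_pos: [0.598, -0.0378, 0.1631]
orientation: [3.14, 0.001, 2.999]
force: [0.7, -0.1, -1.0]
width: 0.0916
grip_force: 0.0
rot [0.11 0.04 0.13] shift [168.8 296.3  13.6] | q [-0.19  0.53  1.4   0.    1.21 -1.62] t 29.1 w 91.6
```

```bash
python3 -m pendant '[[[0,0,10,28,50,14,91.8],[0,0,20,56,100,14,91.8],[0,0,30,84,150,14,91.8],[0,0,40,112,197,14,91.8],[0,0,50,140,246,14,91.8],[0,0,60,169,296,14,91.8],[0,0,70,169,296,14,91.8],[0,0,80,169,296,14,91.8]]]'
python3 - <<'E'
from plan import *
plan([.473,.2795,.003],Rt(-8.3,0))
from fit import *
fit("coaster",[.473,.28,0]);fit("spacer",[.598,-.037,-.145],z=.066)
E
```

```text
t: 30.1
tcp_pos: [0.471, 0.2799, 0.1473]
orientation: [-3.138, -0.001, 1.599]
force: [-0.4, -0.6, 0.2]
width: 0.0916
grip_force: 0.0
rot [-0.21 -0.02  9.92] shift [ -0.5   2.5 144.3] | q [0.4  0.46 1.57 0.   1.11 0.37] t 30.1 w 91.6
   coaster top [ 0.474   0.2687 -0.1998] 0.317
   coaster side [0.473  0.2829 0.0493] 0.009
coaster both [0.4733 0.2758 0.1202] 0.496
   spacer top [ 0.6    -0.0418 -0.1446] 0.002
   spacer side [ 0.5993 -0.034  -0.127 ] 0.022
spacer both [ 0.5995 -0.0381 -0.1471] 0.102
```

```bash
python3 -m pendant '[[[0,0,9.9,0,2.5,50,91.8],[0,0,9.9,0,2.5,100,91.8],[0,0,9.9,0,2.5,130,91.8],[0,0,9.9,0,2.5,142,91.8],[0,0,9.9,0,2.5,143.5,91.8],[0,0,9.9,0,2.5,143.5,70],[0,0,9.9,0,2.5,143.5,50],[0,0,9.9,0,2.5,143.5,50]]]' 10
python3 -m pendant '[[[0,0,0,0,0,0,50],[0,0,0,0,0,0,50],[0,0,0,0,0,0,75],[0,0,0,0,0,0,91.8],[0,0,0,0,0,0,91.8]]]' 10
```

```text
t: 31.5
tcp_pos: [0.4756, 0.2798, 0.0068]
orientation: [3.141, -0.003, 1.43]
force: [0.4, -0.2, 0.6]
width: 0.0662
grip_force: 0.0
t: 32.12
tcp_pos: [0.4751, 0.2796, 0.0057]
orientation: [-3.141, -0.002, 1.43]
force: [-0.2, -0.1, -0.5]
width: 0.085
grip_force: 0.0
```

```bash
python3 -m pendant '[[[0,0,0,0,0,0,91.8],[0,0,-11,0,0,0,91.8],[0,0,-22,0,0,0,91.8],[0,0,-33,0,0,0,91.8],[0,0,-44,0,0,0,91.8],[0,0,-55,0,0,0,91.8],[0,0,-66,0,0,1,91.8],[0,0,-77,0,0,2,91.8]]]'
python3 -m pendant '[[[0,0,-10,0,0,0.5,91.8],[0,0,-13,0,0,0.5,91.8],[0,0,-13,0,0,0.5,91.8]]]'
python3 - <<'E'
from plan import *
plan([.4751,.2796,.003],Rt(81.7,0))
E
```

```text
t: 33.12
tcp_pos: [0.4752, 0.2796, 0.0039]
orientation: [3.14, -0.001, 2.749]
force: [1.1, -0.2, -1.6]
width: 0.0922
grip_force: 0.0
t: 33.5
tcp_pos: [0.4752, 0.2796, 0.0034]
orientation: [3.14, -0.0, 2.969]
force: [0.4, 0.3, -0.3]
width: 0.0921
grip_force: 0.0
rot [ 0.11 -0.02 -1.6 ] shift [ 0.1 -0.   0.4] | q [ 0.39  0.66  1.7   0.    0.78 -1.01] t 33.5 w 92.1
```

```bash
python3 -m pendant '[[[0,0,-1.6,0,0,0,70],[0,0,-1.6,0,0,0,50],[0,0,-1.6,0,0,0,50],[0,0,-1.6,0,0,0,50],[0,0,-1.6,0,0,0,50],[0,0,-1.6,0,0,-50,50],[0,0,-1.6,0,0,-110,50],[0,0,-1.6,0,0,-150,50]]]' 12
python3 - <<'E'
from plan import *
plan([.597,-.037,.15],Rt(81.7,0))
E
```

```text
t: 34.5
tcp_pos: [0.4757, 0.2796, 0.1562]
orientation: [3.138, 0.002, 2.997]
force: [0.5, 0.0, -1.4]
width: 0.0594
grip_force: 12.0
rot [0.19 0.11 0.03] shift [-165.6 -295.8    5.5] | q [ 0.39  0.45  1.56  0.    1.13 -1.04] t 34.5 w 59.4
```

```bash
python3 -m pendant '[[[0,0,0,-28,-50,0,50],[0,0,0,-56,-100,0,50],[0,0,0,-84,-150,0,50],[0,0,0,-112,-200,0,50],[0,0,0,-140,-250,0,50],[0,0,0,-166,-296,0,50],[0,0,0,-166,-296,20,50],[0,0,0,-166,-296,20,50]]]'
python3 - <<'E'
from plan import *
plan([.597,-.037,.085],Rt(81.7,0))
E
```

```text
t: 35.5
tcp_pos: [0.5956, -0.0378, 0.1311]
orientation: [3.139, -0.004, 2.996]
force: [0.1, -0.2, -0.0]
width: 0.0593
grip_force: 12.0
rot [ 0.13 -0.26 -0.04] shift [-1.5  0.9 46.1] | q [-0.19  0.56  1.45  0.    1.14 -1.62] t 35.5 w 59.3
```

```bash
python3 -m pendant '[[[0,0,0,-1,0.6,12,50],[0,0,0,-1,0.6,24,50],[0,0,0,-1,0.6,36,50],[0,0,0,-1,0.6,44,50],[0,0,0,-1,0.6,46,50],[0,0,0,-1,0.6,46,50]]]'
python3 -m pendant '[[[0,0,0,0,0,2,50],[0,0,0,0,0,4,50],[0,0,0,0,0,6,50],[0,0,0,0,0,8,50],[0,0,0,0,0,9.5,50],[0,0,0,0,0,9.5,50]]]'
```

```text
t: 36.25
tcp_pos: [0.5981, -0.0369, 0.0869]
orientation: [3.14, -0.0, 2.997]
force: [-0.5, 0.3, -0.6]
width: 0.0596
grip_force: 12.0
t: 37.0
tcp_pos: [0.5979, -0.0368, 0.0772]
orientation: [3.14, -0.001, 2.997]
force: [-0.3, -0.0, -1.4]
width: 0.0594
grip_force: 12.0
```

```bash
python3 -m pendant '[[[0,0,0,0,0,1,50],[0,0,0,0,0,2,50],[0,0,0,0,0,3,50],[0,0,0,0,0,3,50]]]'
python3 -m pendant '[[[0,0,0,0,0,0.5,50],[0,0,0,0,0,1,50],[0,0,0,0,0,1,50]]]'
```

```text
t: 37.5
tcp_pos: [0.5979, -0.0368, 0.0742]
orientation: [3.14, -0.0, 2.997]
force: [-0.3, -0.0, -1.1]
width: 0.0594
grip_force: 12.0
t: 37.88
tcp_pos: [0.598, -0.0369, 0.0734]
orientation: [3.14, -0.0, 2.997]
force: [-0.9, 0.6, 1.9]
width: 0.0598
grip_force: 12.0
```

Contact felt at the predicted height. I release and retreat.

```bash
python3 -m pendant '[[[0,0,0,0,0,0.3,62],[0,0,0,0,0,0.3,70],[0,0,0,0,0,0.3,80],[0,0,0,0,0,0.3,80],[0,0,0,0,0,-40,91.8],[0,0,0,0,0,-90,91.8],[0,0,0,0,0,-120,91.8],[0,0,0,0,0,-120,91.8]]]'
python3 -m pendant '[[[0,0,0,60,150,0,91.8],[0,0,0,60,150,0,91.8],[0,0,0,60,150,0,91.8],[0,0,0,60,150,0,91.8],[0,0,0,60,150,0,91.8]]]'
python3 - <<'E'
from fit import *
fit("coaster",[.598,-.037,0],z=.076)
t=cap("top")["frame"][:,:,::-1]; s=cap("side")["frame"][:,:,::-1]
cv2.imwrite("pics/end.png",np.hstack([cv2.resize(t[165:235,315:385],(400,400)),cv2.resize(s[185:265,290:370],(400,400))]))
E
```

```text
t: 38.88
tcp_pos: [0.5993, -0.0373, 0.1962]
orientation: [3.14, 0.005, 2.997]
force: [-0.0, -0.5, -0.7]
width: 0.0917
grip_force: 0.0
t: 39.5
tcp_pos: [0.56, 0.1195, 0.1927]
orientation: [3.14, -0.002, 2.997]
force: [0.4, -0.1, 0.9]
width: 0.0921
grip_force: 0.0
   coaster top [ 0.601  -0.041  -0.2189] 0.006
   coaster side [ 0.5987 -0.0336  0.0987] 0.01
coaster both [ 0.5996 -0.0372 -0.2   ] 0.097
```

View pics/end.png

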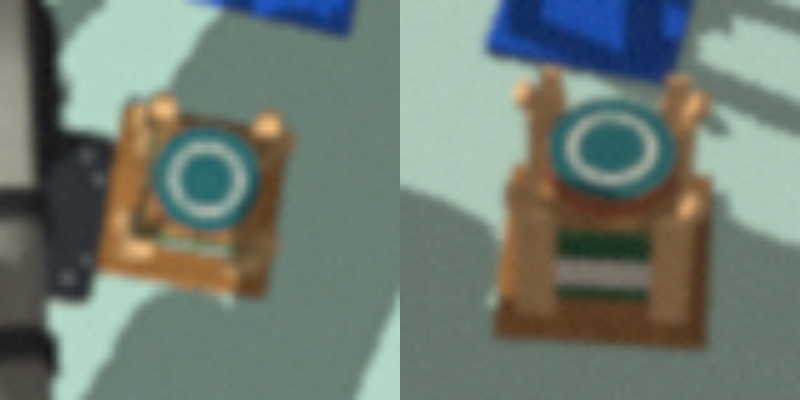

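Stack is complete: coaster glazed side up at (205,178) in the top crop, level and centred between the guides. I hand the job in.

```bash
python3 -c "
from workcell import job; print(job.finish_job())"
```

```text
the job is handed in; nothing more can be done
None
```

The tin (cap up), cork spacer and coaster (glazed side up) are stacked in the wooden nest and the job is handed in at about 40 s; the final pictures show the stack level and centred, but no verdict came back.

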